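Move the sanding kit to the green rack in reverse order

TASK

A workmate across the bench takes over the sanding kit and wants the row to read the other way round: move the four things from the blue rack to the green rack in reverse order, so that what stood leftmost ends rightmost and so on, leaving the rubber mats where they are. Set each thing down upright in the middle of its own bay, lying lengthwise from front to back as before. Do not push or tip the mixing cup or the white bottle standing beside the racks.

Things in the scene. Friction and masses are not known exactly. Their poses are not given: they have to be found in the camera images.
- blue_rack: Blue rack, 130 mm deep (x, away from the robot), 372 long (y, to the robot's left), z up; origin under its centre, on the bench. Four bays in a row, centres at y = -135, -45, 45, 135 mm, x = 0, each 86 mm wide, 122 deep inside. Floor top at z = 6 mm; lips and dividers, 4 mm thick, reach z = 14 mm. Fixed. Holds the row at first; may be the nearer or the farther rack.
- green_rack: Green rack, 130 mm deep (x, away from the robot), 372 long (y, to the robot's left), z up; origin under its centre, on the bench. Four bays in a row, centres at y = -135, -45, 45, 135 mm, x = 0, each 86 mm wide, 122 deep inside. Floor top at z = 6 mm; lips and dividers, 4 mm thick, reach z = 14 mm. Fixed. Empty at first; stands before or behind the blue one.
- tape_roll: Roll of white tape lying flat, 56 mm across, 24 mm high. Origin at the centre of its underside, own z up. Take it across its diameter.
- cork: Brown cork sanding block, own x 60 mm wide, own y 110 mm long, 38 mm high. Origin at the centre of its underside, z up. It lies with its length along the rack's depth (within 6 degrees); take it across the 60 mm.
- scraper: Dark grey-brown half-round sanding pad, standing on its straight edge with the curve up: own x 18 mm thick, own y 48 mm long, 38 mm high in the middle. Origin at the centre of its underside, z up. Its length lies along the rack's depth; take it across the 18 mm, over the middle.
- measure: Ochre and black pocket tape measure standing upright: own x 39 mm thick, own y 86 mm long with the tape's end hook, 62 mm high. Origin at the centre of its underside, z up. The case spans own y = -24 to 43 mm (middle at 10, on the robot's side); the rest is the thin tape end, pointing away from the robot. Its length lies along the rack's depth; take the case across the 39 mm.
- mat_tape: Grey rubber mat, 118 x 80 x 3 mm, with a pale mark the outline of the tape roll, lying fixed in one bay of the blue rack; at the start the tape roll stands on it, so that it still shows which bay the tape roll came from. Origin at the centre of its underside; axes as the rack's.
- mat_cork: Grey rubber mat, 118 x 80 x 3 mm, with a pale mark the outline of the cork block, lying fixed in one bay of the blue rack; at the start the cork block stands on it, so that it still shows which bay the cork block came from. Origin at the centre of its underside; axes as the rack's.
- mat_scraper: Grey rubber mat, 118 x 80 x 3 mm, with a pale mark the outline of the half-round sanding pad, lying fixed in one bay of the blue rack; at the start the half-round sanding pad stands on it, so that it still shows which bay the half-round sanding pad came from. Origin at the centre of its underside; axes as the rack's.
- mat_measure: Grey rubber mat, 118 x 80 x 3 mm, with a pale mark the outline of the tape measure, lying fixed in one bay of the blue rack; at the start the tape measure stands on it, so that it still shows which bay the tape measure came from. Origin at the centre of its underside; axes as the rack's.
- mix_cup: Bystander: grey mixing cup, 84 mm across, 98 mm high, standing to the left of the racks. Origin at the centre of its underside.
- white_bottle: Bystander: white glue bottle with a pointed nozzle, 33 mm across, 100 mm high, standing to the right of the racks. Origin at the centre of its underside.
There are look-alikes about, which are no part of the job. Of the things shaped like the cork, the brown one is meant. Leave any red look-alike of the measure alone.

How it is judged:
By the outcome, as a careful person would: the job done as asked, in the order asked, and still so for the second after the job is handed in, with the robot touching nothing.
It also fails if it takes over 104 s, if anything falls off the work surface, if the arm or the gripper's body presses on something with over 40 N, if the wrist force passes 120 N, or if a joint passes its speed limit or range.

ROBOT

A 6-joint arm with a two-finger parallel gripper is mounted at the origin on a cart in front of the work surface, level with it; the furniture and walls round the work are solid. World frame = base frame: x ahead of the robot, y to its left, z up, the work surface at z = 0. Lengths are in mm, angles in rad, forces in N, time in s.
With the tool pointing down it reaches from about 350 to 775 mm from the base axis. Payload 7.3 kg.
Tool frame: the origin (TCP) lies at the very end of the fingers, on their centre line; the grasp point (between the pads) lies 19 mm behind it; z points along the fingers, y is the line along which they close (so a half turn about z gives the same grasp; the last joint's range is limited). The gripper opens to 92 mm and grips with 3 to 60 N. Pads are 19 mm wide; open, the fingers measure 130 mm over their backs; the gripper's body (75 mm by 190 mm) begins 47 mm behind the grasp point.
Start: joints at [1.117, 0.342, 1.524, -0, 1.275, -0.146], TCP at [159.041, 500.351, 226.741] pointing down, gripper open.
Joint ranges: [-2.53, 2.53], [-0.77, 2.02], [0.04, 2.7], [-1, 4.14], [0.28, 2.66], [-3.11, 3.11]. Speed limits (rad/s): [2.57, 2.57, 3.14, 3.14, 3.14, 3.14].

INTERFACE

Orientations are given as [roll, pitch, yaw] about the fixed x, y, z axes, in that order (R = Rz(yaw) Ry(pitch) Rx(roll)).
In Python, from plant import * gives the robot as it stands.
- The arm moves only by the tool arm_command, never from a script. Its arguments are lists of equal length, an entry for each row: "gripper": the finger opening in mm, from 0 to 91.8; "dp": the shift along the tool's x, y, z in units of 25 mm (1.0 is 25 mm), a list of three; "twist": the turn about the tool's z in units of 5 degrees (1.0 is 5 degrees). A call has exactly 5 rows; each row shifts and turns the commanded pose from where the row before left it, along the tool's axes as they then stand; what a row does not reach is not made up. A row lasts 1/8 s, in which the tool goes at most 62.5 mm and 10.7 degrees, less where a joint would pass 70% of its speed; a pose out of reach is approached as far as the arm can. A call is refused whole if a number of a shift passes 1 or a number of a turn 1, either way. A call with a gripper value outside its range is refused whole. The fingers move at their own pace and stop on an object; the grip force is fixed at half the most. Time passes only in rows, so rows that do not move let the fingers close, or fill a call up. It gives the time, the measured TCP pose, the force, the opening and the grip force at its end, in the units of the state.
- get_obs(): the state, without advancing time (a new reading comes with each control period).
- capture(name): name is "side" or "top"; returns the picture (420x560x3 uint8, red, green, blue); there is no depth.
- get_calibration(name): a dict with "mtx" (3x3 intrinsics, pixels), "position" and "attitude" of the camera in the world. Camera axes: x right, y down, z forward; pixel columns grow to the right and rows downward; lengths in mm; the calibration is good to about 2 mm. A picture is of the moment at which its call begins. get_calibration takes no time and is no camera call.
- close_job(): hands the job in; it is judged then, once.
The state is a dict: "time": time; "joint_positions": joint angles; "dq": joint speeds; "tau": joint torques, N m; "tool_pos": TCP position; "tcp_rot": TCP orientation; "contact_force": force on the tool from outside, world axes, zero at the start; "moment": the same for the moment, N m; "grip_width": finger opening in mm; "finger_force": force on a finger pad.
Only numpy, scipy, OpenCV 4.12 (cv2) and the standard library are available. Lean on these libraries where they do the work, as an engineer would, in place of code of your own. Each camera call takes 0.05 s, during which the arm holds its last target. There are 200 camera calls.

## Working session

There is one attempt and no reset: what is moved stays moved. The work goes in short steps, Python scripts to look and compute and a tool call to move; the robot and the scene stay as the last step left them, time stands still between calls to the robot, and variables do not carry over. Pictures are saved under pics/ and viewed, at most 14 in all, crops included, and the job is handed in when it is done.

Besides the shell and the picture viewer there is one more tool, called after "Call:" as a command line: name --pt "numbers of a row" for each row, then --argument value for the rest. arm_command: Moves the arm, as the interface text tells. Its arguments: {"type":"object","properties":{"gripper":{"type":"array"},"dp":{"type":"array"},"twist":{"type":"array"}},"required":["gripper","dp","twist"]}

```bash
mkdir -p pics
python3 - <<'E'
from plant import *
import cv2
for n in("top","side"):
    cv2.imwrite(f"pics/{n}0.png",capture(n)[:,:,::-1]); print(get_calibration(n))
o=get_obs();print(o)
E
```

```text
{'mtx': array([[465.50670158,   0.        , 281.97592605],
       [  0.        , 465.50670158, 204.53757506],
       [  0.        ,   0.        ,   1.        ]]), 'position': array([ 363.79232397,  -20.6871409 , 1403.90847931]), 'attitude': array([-3.01678236, -0.00752489, -1.57177206])}
{'mtx': array([[436.43296133,   0.        , 276.38942207],
       [  0.        , 436.43296133, 213.33182281],
       [  0.        ,   0.        ,   1.        ]]), 'position': array([  20.41887476, -902.46804875,  558.61630375]), 'attitude': array([-2.03846044,  0.01251623, -0.52906127])}
{'time': 0.1, 'joint_positions': array([ 1.11701018e+00,  3.42676525e-01,  1.52493964e+00, -7.43303480e-06,
        1.27540044e+00, -1.45985043e-01]), 'dq': array([-0.00275757, -0.00203952, -0.00240511, -0.00138048, -0.00145344,
       -0.00024789]), 'tau': array([ 1.02261279e-04, -4.32009816e+01, -2.44693190e+01,  7.17887236e-02,
        5.27195900e-02, -2.28596576e-05]), 'tool_pos': array([158.86450605, 499.99624438, 226.09594109]), 'tcp_rot': array([-3.14018281e+00, -2.00106325e-04,  2.83379357e+00]), 'contact_force': array([-0.43656872,  0.73241508, -0.90907602]), 'moment': array([ 0.01931545,  0.03315953, -0.0101515 ]), 'finger_force': 0.0, 'grip_width': 91.77354373380557}
```

View pics/top0.png

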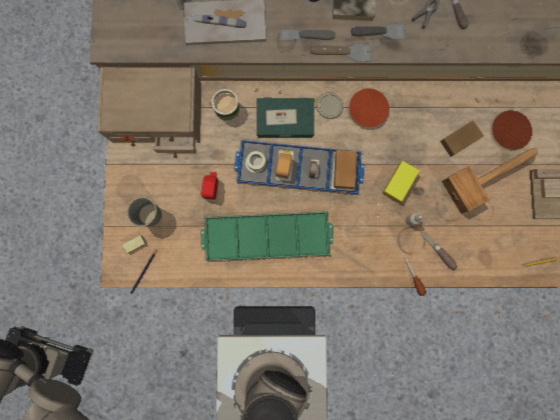

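View pics/side0.png

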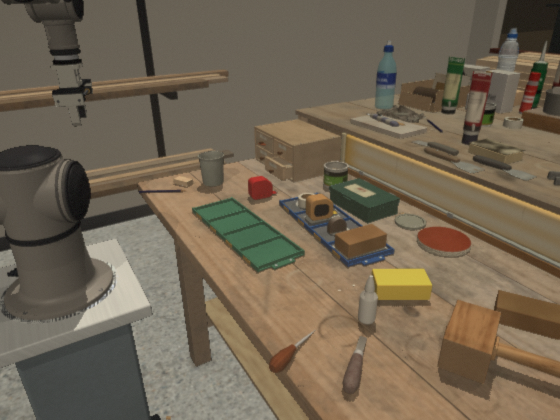

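The top view shows the blue rack (about px 237–363, 142–192) holding, left to right, tape roll, measure, scraper and cork. The green rack (205–331, 213–260) is empty and nearer the robot. I'll enlarge both racks.

```bash
cat > h.py <<'E'
import numpy as np, cv2
from scipy.spatial.transform import Rotation as R
from plant import *
def ray(c,px):
    C=get_calibration(c);Rm=R.from_euler('xyz',C['attitude']).as_matrix()
    d=Rm@np.linalg.inv(C['mtx'])@np.array([px[0],px[1],1.]);return C['position'],d
def w(px,z,c="top"):
    p,d=ray(c,px);return p+d*(z-p[2])/d[2]
def proj(P,c="top"):
    C=get_calibration(c);Rm=R.from_euler('xyz',C['attitude']).as_matrix()
    q=C['mtx']@Rm.T@(np.array(P)-C['position']);return q[:2]/q[2]
E
python3 - <<'E'
import cv2
a=cv2.imread("pics/top0.png")
cv2.imwrite("pics/c1.png",cv2.resize(a[135:200,230:370],None,fx=5.6,fy=5.6,interpolation=2))
cv2.imwrite("pics/c2.png",cv2.resize(a[205:270,195:335],None,fx=5.6,fy=5.6,interpolation=2))
E
```

```text
(no output)
```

View pics/c1.png

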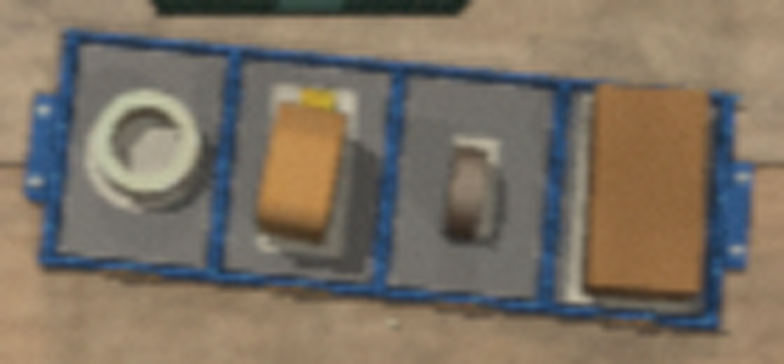

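View pics/c2.png

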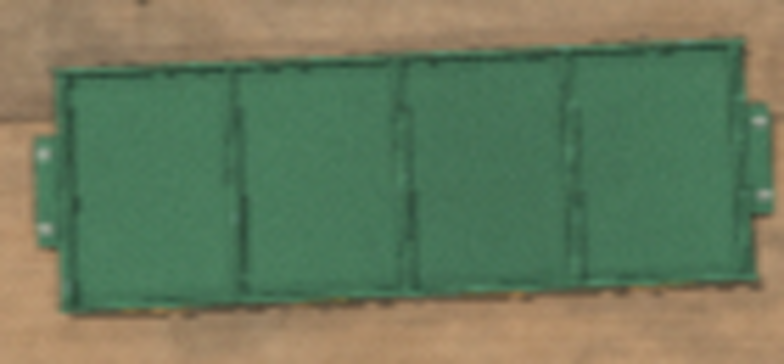

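The enlarged views give rack corners: blue TL(66,32), TR(740,95), BR(717,328), BL(41,266), and green TL(55,70), TR(743,40), BR(757,284), BL(65,312). Object tops are tape (150,141), measure case (301,170), scraper (466,192) and cork corners (597,87), (713,90), (698,295), (587,290).

```bash
cat >> h.py <<'E'
def rackfit(cr,off,c="top"):
    loc=np.array([[65,186],[65,-186],[-65,-186],[-65,186]],float)
    P=np.array([w((np.array(p)+.5)/5.6-.5+off,14,c)[:2] for p in cr])
    m=P.mean(0);q=P-m
    a=np.arctan2((loc[:,0]*q[:,1]-loc[:,1]*q[:,0]).sum(),(loc*q).sum())
    Rm=np.array([[np.cos(a),-np.sin(a)],[np.sin(a),np.cos(a)]])
    return m,a,np.abs(P-(loc@Rm.T+m)).max(),Rm
E
python3 - <<'E'
from h import *
np.set_printoptions(precision=1,suppress=True)
f=lambda p,o,z:w((np.array(p)+.5)/5.6-.5+np.array(o),z)[:2]
ob=np.array([230,135]);og=np.array([195,205])
for n,cr,o in(("blue",[(66,32),(740,95),(717,328),(41,266)],ob),("green",[(55,70),(743,40),(757,284),(65,312)],og)):
    m,a,e,Rm=rackfit(cr,o);print(n,m,round(a,4),e)
    for y in(135,45,-45,-135):print("  bay",y,Rm@[0,y]+m)
    if n=="blue":mb,Rb=m,Rm
for n,p,z in(("tape",(150,141),33),("meas",(301,170),71),("scr",(466,192),47),("cork",(649,190),47)):
    q=f(p,ob,z);print(n,q,"rack-local",Rb.T@(q-mb))
ck=[f(p,ob,47) for p in[(597,87),(713,90),(698,295),(587,290)]]
print("cork",[np.linalg.norm(ck[i]-ck[(i+1)%4]) for i in range(4)],np.mean(ck,0))
for i,j in((3,0),(2,1)):d=ck[j]-ck[i];print("yaw",np.arctan2(d[1],d[0]))
for n,A,B,z in(("measL",(257,222),(275,103),66),("measR",(325,240),(347,113),66),("scr",(460,240),(470,150),15)):
    d=f(B,ob,z)-f(A,ob,z);print(n,d,np.arctan2(d[1],d[0]))
print(f((42,500),(0,0),0) if 0 else "", "cup",w((145,212),98),w((138,213),98),"bottle",w((415,218),80))
E
```

```text
blue [654.3 -84.4] -0.0948 3.413778542786247
  bay 135 [667.1  50. ]
  bay 45 [658.5 -39.6]
  bay -45 [ 650.  -129.2]
  bay -135 [ 641.5 -218.8]
green [443.6  13.4] 0.0427 3.242978521306611
  bay 135 [437.9 148.3]
  bay 45 [441.7  58.4]
  bay -45 [445.6 -31.5]
  bay -135 [ 449.4 -121.4]
tape [671.3  45.6] rack-local [  4.6 131. ]
meas [647.4 -35. ] rack-local [-11.5  48.6]
scr [ 640.7 -122.7] rack-local [ -9.9 -39.4]
cork [ 641.8 -219.8] rack-local [   0.4 -135.9]
cork [np.float64(61.880762427491774), np.float64(111.11416962906128), np.float64(58.645917824340685), np.float64(109.78698480026242)] [ 641.8 -219.7]
yaw -0.06360525761296476
yaw -0.09240730511481322
measL [63.4 -9.4] -0.14700738725517865
measR [ 67.6 -11.7] -0.1714218507475245
scr [49.7 -5.9] -0.1178809977122749
 cup [506.5 355.   98. ] [503.6 374.6  98. ] bottle [ 491.  -411.5   80. ]
```

```bash
cat >> h.py <<'E'
def plan(t,yaw):
    "total shift in tool units at the present yaw, and at the final yaw, plus twist units"
    o=get_obs();Rm=R.from_euler('xyz',o['tcp_rot']);y0=o['tcp_rot'][2]%(2*np.pi)
    d=np.array(t)-o['tool_pos'];dy=yaw+np.pi-y0
    R2=R.from_euler('xyz',[np.pi,0,yaw+np.pi])
    print("t",round(o['time'],2),"units now",(Rm.inv().apply(d)/25).round(3),"after twist",(R2.inv().apply(d)/25).round(3),"twist",round(-np.degrees(dy)/5,3))
E
python3 -c "
from h import *
plan((671.3,45.6,110),-.095)"
```

```text
t 0.1 units now [-25.042 -11.105   4.654] after twist [-22.129 -16.15    4.644] twist -2.438
```

Call:
arm_command --gripper '[68,68,68,68,68]' --pt "0 0 0" --pt "0 0 0" --pt "0 0 0" --pt "0 0 0" --pt "0 0 0" --twist '[-0.49,-0.49,-0.49,-0.49,-0.49]'

```text
time: 0.72
tool_pos: [158.9, 500.1, 226.3]
tcp_rot: [-3.141, -0.0, 3.049]
contact_force: [0.5, 0.7, 0.6]
grip_width: 67.5
finger_force: 0.0
```

Call:
arm_command --gripper '[68,68,68,68,68]' --pt "-0.89 -0.65 0" --pt "-0.89 -0.65 0" --pt "-0.89 -0.65 0" --pt "-0.89 -0.65 0" --pt "-0.89 -0.65 0" --twist '[0,0,0,0,0]'

```text
time: 1.35
tool_pos: [262.6, 408.2, 226.4]
tcp_rot: [-3.141, -0.0, 3.048]
contact_force: [0.1, -0.5, -0.3]
grip_width: 68.1
finger_force: 0.0
```

Call:
arm_command --gripper '[68,68,68,68,68]' --pt "-0.89 -0.65 0" --pt "-0.89 -0.65 0" --pt "-0.89 -0.65 0" --pt "-0.89 -0.65 0" --pt "-0.89 -0.65 0" --twist '[0,0,0,0,0]'

```text
time: 1.98
tool_pos: [365.7, 316.9, 226.4]
tcp_rot: [-3.141, -0.001, 3.048]
contact_force: [-1.0, -0.5, -0.3]
grip_width: 68.2
finger_force: 0.0
```

Call:
arm_command --gripper '[68,68,68,68,68]' --pt "-0.88 -0.65 0" --pt "-0.88 -0.65 0" --pt "-0.88 -0.65 0" --pt "-0.88 -0.65 0" --pt "-0.88 -0.65 0" --twist '[0,0,0,0,0]'

```text
time: 2.6
tool_pos: [467.6, 225.8, 226.4]
tcp_rot: [-3.141, -0.001, 3.048]
contact_force: [0.5, 0.3, -0.1]
grip_width: 68.1
finger_force: 0.0
```

Call:
arm_command --gripper '[68,68,68,68,68]' --pt "-0.88 -0.64 0.4" --pt "-0.88 -0.64 0.4" --pt "-0.88 -0.64 0.4" --pt "-0.88 -0.64 0.4" --pt "-0.88 -0.64 0.4" --twist '[0,0,0,0,0]'

```text
time: 3.22
tool_pos: [569.8, 135.8, 176.0]
tcp_rot: [3.142, -0.001, 3.048]
contact_force: [0.1, 0.6, -0.2]
grip_width: 68.3
finger_force: 0.0
```

Call:
arm_command --gripper '[68,68,68,68,68]' --pt "-0.88 -0.64 0.5" --pt "-0.88 -0.64 0.5" --pt "-0.88 -0.64 0.5" --pt "-0.88 -0.64 0.5" --pt "-0.88 -0.64 0.5" --twist '[0,0,0,0,0]'

```text
time: 3.85
tool_pos: [671.9, 45.6, 113.2]
tcp_rot: [3.141, -0.001, 3.048]
contact_force: [1.0, -0.1, 1.0]
grip_width: 68.1
finger_force: 0.0
```

```bash
python3 -c "
from h import *
plan((671.3,45.6,19),-.095)
for n in('top','side'):cv2.imwrite(f'pics/{n}1.png',capture(n)[:,:,::-1])
a=cv2.imread('pics/side1.png');cv2.imwrite('pics/s1.png',cv2.resize(a[150:290,180:400],None,fx=3.6,fy=3.6,interpolation=2))
"
```

```text
t 3.85 units now [ 2.300e-02 -3.000e-03  3.768e+00] after twist [ 2.600e-02 -2.000e-03  3.768e+00] twist 0.011
```

View pics/s1.png

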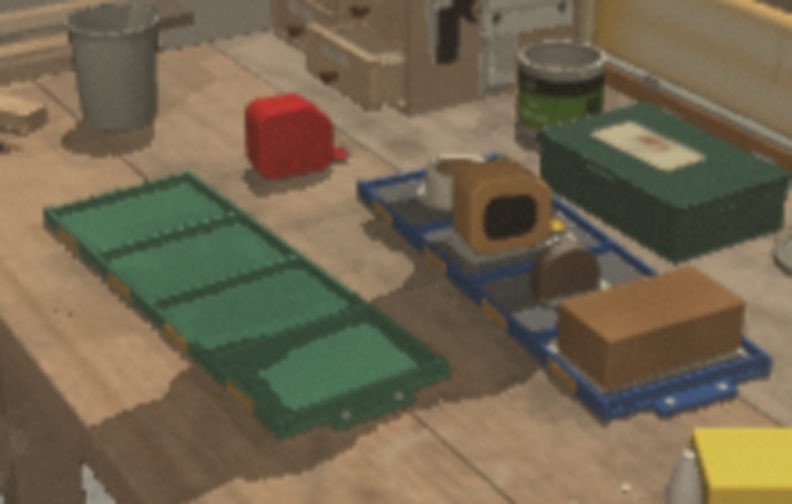

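The side crop shows the racks with their objects in order, but the gripper isn't in it, even though it should hang over the tape. I'll check its expected pixel and the whole picture.

```bash
python3 -c "
from h import *
print(proj((671,45,113),'side'),proj((671,45,113)),proj((443.6,13.4,10),'side'),proj((654,-84,14),'side'),proj((671,46,33),'side'))
a=cv2.imread('pics/top1.png');b=cv2.imread('pics/side1.png')
cv2.imwrite('pics/m1.png',np.vstack([cv2.resize(a[100:300,150:430],(420,300)),cv2.resize(b,(420,300))]))
"
```

```text
[308.13230534 170.5491391 ] [255.25134368 153.65773197] [242.03885073 227.84007766] [329.27212444 221.57346271] [307.37660659 196.39060402]
```

View pics/m1.png

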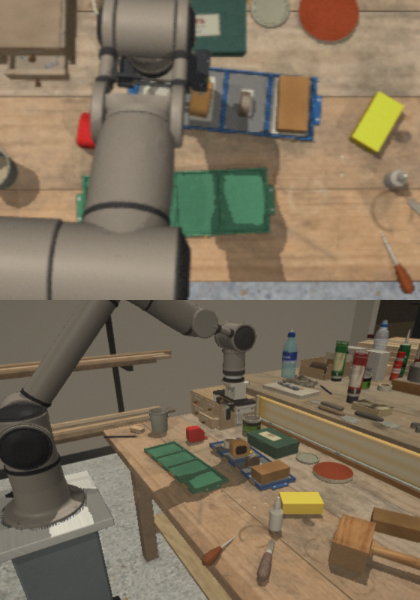

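The gripper hangs over the tape roll as expected: the finger tip is near side px (305,173), against (308,170) predicted. I'll descend and grip.

Call:
arm_command --gripper '[68,68,68,68,68]' --pt "0.02 0 0.9" --pt "0 0 0.9" --pt "0 0 0.9" --pt "0 0 0.7" --pt "0 0 0.37" --twist '[0,0,0,0,0]'

```text
time: 4.58
tool_pos: [670.2, 46.8, 18.9]
tcp_rot: [3.141, -0.001, 3.048]
contact_force: [-0.6, -0.6, -0.8]
grip_width: 68.3
finger_force: 0.0
```

Call:
arm_command --gripper '[50,50,50,50,50]' --pt "0 0 0" --pt "0 0 0" --pt "0 0 0" --pt "0 0 0" --pt "0 0 0" --twist '[0,0,0,0,0]'

```text
time: 5.2
tool_pos: [671.1, 46.6, 20.6]
tcp_rot: [3.141, 0.001, 3.048]
contact_force: [-0.7, 0.3, 2.5]
grip_width: 54.4
finger_force: 30.0
```

Call:
arm_command --gripper '[50,50,50,50,50]' --pt "0 0 -0.4" --pt "0 0 -0.8" --pt "0 0 -0.8" --pt "0 0 -0.8" --pt "0 0 -0.8" --twist '[0,0,0,0,0]'

```text
time: 5.82
tool_pos: [670.7, 46.6, 111.2]
tcp_rot: [3.141, 0.0, 3.048]
contact_force: [-0.4, -0.8, -0.3]
grip_width: 54.6
finger_force: 30.0
```

```bash
python3 -c "
from h import *
plan((449.4,-121.4,100),.0427)
cv2.imwrite('pics/side2.png',capture('side')[:,:,::-1])
a=cv2.imread('pics/side2.png');cv2.imwrite('pics/s2.png',cv2.resize(a[110:250,220:400],None,fx=4,fy=4,interpolation=2))
"
```

```text
t 5.83 units now [ 8.182 -7.521  0.444] after twist [ 9.13  -6.336  0.447] twist -1.566
```

View pics/s2.png

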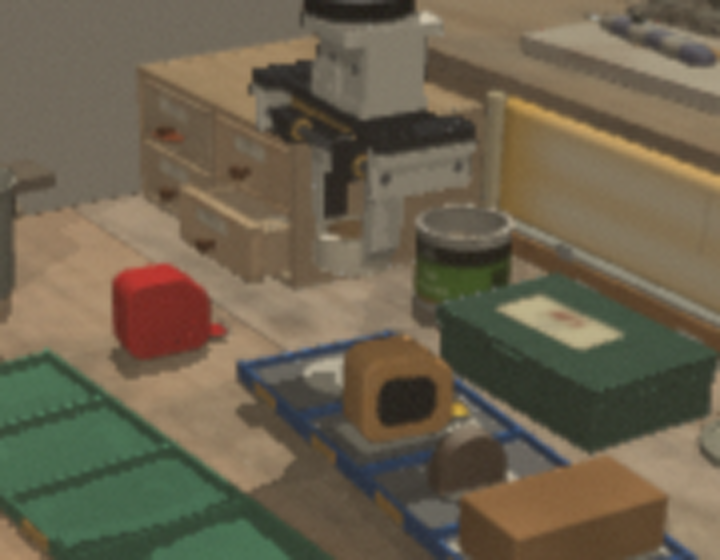

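```bash
python3 -c "
from h import *
a=cv2.imread('pics/side2.png')[145:200,285:340]
b=cv2.resize(a,None,fx=10,fy=10,interpolation=2)
def P(x,y,z):
    q=(proj((x,y,z),'side')-[285,145]+.5)*10;return tuple(int(v) for v in q)
t=np.linspace(0,2*np.pi,60)
for dx,col in((0,(0,0,255)),(-14,(0,255,0))):
  for z in(99.6,123.6):
    cv2.polylines(b,[np.array([P(670.7+dx+28*np.cos(k),46.6+28*np.sin(k),z) for k in t])],True,col,1)
c=P(670.7,46.6,111.2);cv2.circle(b,c,4,(255,0,255),-1);cv2.imwrite('pics/s3.png',b)"
```

```text
(no output)
```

View pics/s3.png

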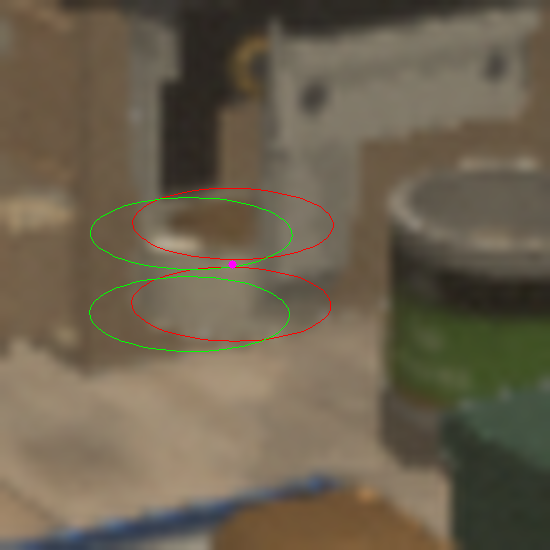

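The lifted tape's left edge (130) and underside (340) match the red outline, so it is gripped centrally. I'll carry it over.

Call:
arm_command --gripper '[50,50,50,50,50]' --pt "0.87 -0.69 0" --pt "0.87 -0.69 0" --pt "0.87 -0.69 0" --pt "0.87 -0.69 0" --pt "0.87 -0.69 0" --twist '[-0.31,-0.31,-0.31,-0.31,-0.31]'

```text
time: 6.5
tool_pos: [557.9, -35.7, 110.0]
tcp_rot: [3.142, 0.0, -3.099]
contact_force: [-0.2, -0.1, 0.2]
grip_width: 54.5
finger_force: 30.0
```

```bash
python3 -c "
from h import *
plan((449.4,-121.4,60),.0427)"
```

```text
t 6.5 units now [ 4.481 -3.243  2.   ] after twist [ 4.482 -3.241  2.001] twist -0.005
```

Call:
arm_command --gripper '[50,50,50,50,50]' --pt "0.9 -0.65 0.2" --pt "0.9 -0.65 0.3" --pt "0.9 -0.65 0.5" --pt "0.9 -0.65 0.5" --pt "0.88 -0.64 0.5" --twist '[0,0,0,0,0]'

```text
time: 7.12
tool_pos: [449.5, -121.3, 59.8]
tcp_rot: [-3.141, 0.001, -3.1]
contact_force: [-0.7, -0.7, -0.3]
grip_width: 54.5
finger_force: 30.0
```

```bash
python3 -c "
from h import *
plan((449.4,-121.4,18),.0427)"
```

```text
t 7.12 units now [ 0.005 -0.004  1.672] after twist [ 0.004 -0.005  1.672] twist -0.015
```

Call:
arm_command --gripper '[50,50,50,50,50]' --pt "0 0 0.6" --pt "0 0 0.5" --pt "0 0 0.35" --pt "0 0 0.2" --pt "0 0 0.02" --twist '[0,0,0,0,0]'

```text
time: 7.75
tool_pos: [450.2, -120.6, 18.0]
tcp_rot: [3.141, -0.0, -3.1]
contact_force: [-0.3, -0.4, 0.6]
grip_width: 54.5
finger_force: 30.0
```

Call:
arm_command --gripper '[50,62,70,70,70]' --pt "0 0 0" --pt "0 0 0" --pt "0 0 0" --pt "0 0 0" --pt "0 0 0" --twist '[0,0,0,0,0]'

```text
time: 8.38
tool_pos: [450.2, -120.8, 18.3]
tcp_rot: [3.142, 0.0, -3.1]
contact_force: [0.7, 0.8, 0.1]
grip_width: 70.4
finger_force: 0.0
```

Call:
arm_command --gripper '[70,70,62,57,57]' --pt "0 0 -0.9" --pt "0 0 -0.9" --pt "0 0 -0.9" --pt "0 0 -0.9" --pt "0 0 -0.4" --twist '[0,0,0,0,0]'

```text
time: 9.0
tool_pos: [450.6, -121.0, 119.3]
tcp_rot: [-3.141, 0.002, -3.1]
contact_force: [0.2, -1.0, -0.9]
grip_width: 57.0
finger_force: 0.0
```

```bash
python3 -c "
from h import *
plan((647.4,-35,120),-.13)"
```

```text
t 9.0 units now [-8.009  3.11  -0.018] after twist [-7.361  4.43  -0.029] twist 1.963
```

Call:
arm_command --gripper '[57,57,57,57,57]' --pt "-0.78 0.38 0" --pt "-0.78 0.38 0" --pt "-0.78 0.38 0" --pt "-0.78 0.38 0" --pt "-0.78 0.38 0" --twist '[0.39,0.39,0.39,0.39,0.4]'

```text
time: 9.62
tool_pos: [549.0, -75.5, 117.5]
tcp_rot: [3.141, -0.001, 3.011]
contact_force: [0.0, -0.5, 0.7]
grip_width: 57.3
finger_force: 0.0
```

```bash
python3 -c "
from h import *
plan((647.4,-35,100),-.13)"
```

```text
t 9.62 units now [-3.692  2.119  0.695] after twist [-3.692  2.116  0.699] twist -0.009
```

Call:
arm_command --gripper '[57,57,57,57,57]' --pt "-0.74 0.42 0.1" --pt "-0.74 0.42 0.1" --pt "-0.74 0.42 0.2" --pt "-0.74 0.42 0.2" --pt "-0.73 0.43 0.1" --twist '[0,0,0,0,0]'

```text
time: 10.25
tool_pos: [647.2, -35.2, 99.4]
tcp_rot: [3.141, -0.002, 3.012]
contact_force: [0.0, -0.3, -0.6]
grip_width: 56.8
finger_force: 0.0
```

Call:
arm_command --gripper '[57,57,57,57,57]' --pt "0 0 0" --pt "0 0 0.8" --pt "0 0 0.8" --pt "0 0 0.8" --pt "0 0 0.6" --twist '[0,0,0,0,0]'

```text
time: 10.88
tool_pos: [645.9, -35.9, 24.6]
tcp_rot: [-3.142, -0.002, 3.011]
contact_force: [-0.2, -0.1, -0.6]
grip_width: 57.1
finger_force: 0.0
```

Call:
arm_command --gripper '[34,34,34,34,34]' --pt "0 0 0" --pt "0 0 0" --pt "0 0 0" --pt "0 0 0" --pt "0 0 0" --twist '[0,0,0,0,0]'

```text
time: 11.5
tool_pos: [647.5, -35.6, 26.6]
tcp_rot: [-3.142, 0.001, 3.012]
contact_force: [-0.8, 1.1, 4.8]
grip_width: 38.1
finger_force: 29.4
```

Call:
arm_command --gripper '[34,34,34,34,34]' --pt "0 0 -0.4" --pt "0 0 -0.8" --pt "0 0 -0.8" --pt "0 0 -0.8" --pt "0 0 -0.8" --twist '[0,0,0,0,0]'

```text
time: 12.12
tool_pos: [646.6, -35.5, 116.2]
tcp_rot: [3.141, -0.001, 3.012]
contact_force: [-0.6, -0.5, -3.1]
grip_width: 37.9
finger_force: 29.4
```

```bash
python3 -c "
from h import *
plan((435.6,-31.9,100),.0427)"
```

```text
t 12.12 units now [ 8.388 -0.95   0.658] after twist [8.427 0.504 0.649] twist -1.976
```

Call:
arm_command --gripper '[34,34,34,34,34]' --pt "0.85 0 0" --pt "0.85 0 0" --pt "0.85 0 0" --pt "0.85 0 0" --pt "0.85 0 0" --twist '[-0.39,-0.39,-0.39,-0.39,-0.4]'

```text
time: 12.75
tool_pos: [540.1, -28.9, 115.8]
tcp_rot: [3.141, -0.001, -3.099]
contact_force: [-0.2, 0.6, -3.3]
grip_width: 38.2
finger_force: 29.4
```

```bash
python3 -c "
from h import *
plan((435.6,-31.9,60),.0427)"
```

```text
t 12.75 units now [4.18  0.056 2.234] after twist [4.181 0.058 2.231] twist -0.002
```

Call:
arm_command --gripper '[34,34,34,34,34]' --pt "0.84 0.01 0.2" --pt "0.84 0.01 0.4" --pt "0.84 0.01 0.5" --pt "0.84 0.01 0.5" --pt "0.82 0.02 0.6" --twist '[0,0,0,0,0]'

```text
time: 13.38
tool_pos: [436.0, -31.8, 60.7]
tcp_rot: [-3.142, 0.0, -3.1]
contact_force: [0.0, 0.6, -2.7]
grip_width: 38.2
finger_force: 29.4
```

```bash
python3 -c "
from h import *
plan((435.6,-31.9,24),.0427)
cv2.imwrite('pics/side3.png',capture('side')[:,:,::-1])
a=cv2.imread('pics/side3.png');cv2.imwrite('pics/s4.png',cv2.resize(a[130:280,180:340],None,fx=4,fy=4,interpolation=2))
"
```

```text
t 13.38 units now [ 1.700e-02 -1.000e-03  1.469e+00] after twist [ 1.600e-02 -1.000e-03  1.469e+00] twist -0.016
```

View pics/s4.png

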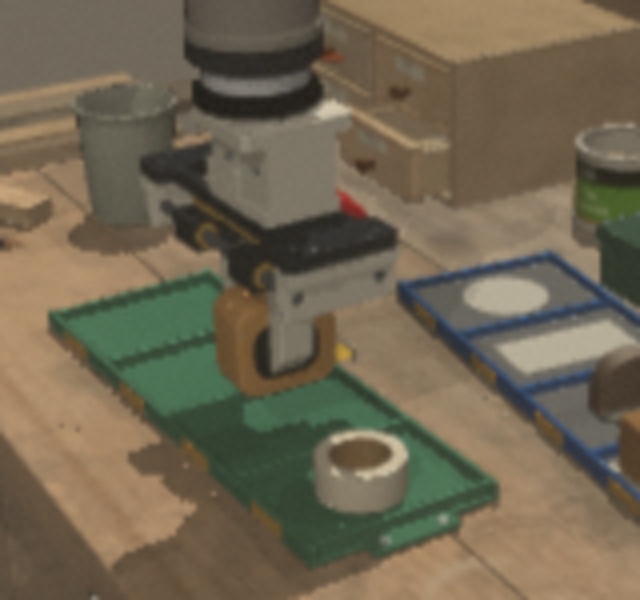

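The measure is held at mid-case (finger about x 290, near face about 293), and the tape stands in the right-hand bay. I'll lower it.

Call:
arm_command --gripper '[34,34,34,34,34]' --pt "0 0 0.5" --pt "0 0 0.4" --pt "0 0 0.35" --pt "0 0 0.2" --pt "0 0 0" --twist '[0,0,0,0,0]'

```text
time: 14.05
tool_pos: [436.7, -31.8, 24.2]
tcp_rot: [3.141, -0.0, -3.1]
contact_force: [0.5, -0.9, -2.3]
grip_width: 38.4
finger_force: 29.4
```

Call:
arm_command --gripper '[34,46,57,57,57]' --pt "0 0 0.03" --pt "0 0 0" --pt "0 0 0" --pt "0 0 0" --pt "0 0 0" --twist '[0,0,0,0,0]'

```text
time: 14.68
tool_pos: [436.7, -31.8, 23.8]
tcp_rot: [3.142, 0.0, -3.1]
contact_force: [-0.9, 0.2, 0.3]
grip_width: 56.8
finger_force: 0.0
```

Call:
arm_command --gripper '[57,57,57,50,40]' --pt "0 0 -0.8" --pt "0 0 -0.9" --pt "0 0 -0.9" --pt "0 0 -0.9" --pt "0 0 -0.4" --twist '[0,0,0,0,0]'

```text
time: 15.3
tool_pos: [437.1, -32.0, 122.3]
tcp_rot: [-3.141, 0.002, -3.1]
contact_force: [-0.6, -0.5, 0.6]
grip_width: 44.3
finger_force: 0.0
```

```bash
python3 -c "
from h import *
plan((640.7,-122.7,100),-.11)"
```

```text
t 15.3 units now [-7.985 -3.962  0.908] after twist [-8.493 -2.714  0.891] twist 1.733
```

Call:
arm_command --gripper '[40,40,40,40,40]' --pt "-0.83 -0.34 0" --pt "-0.83 -0.34 0" --pt "-0.83 -0.34 0" --pt "-0.83 -0.34 0" --pt "-0.83 -0.34 0" --twist '[0.35,0.35,0.35,0.35,0.33]'

```text
time: 15.92
tool_pos: [539.7, -76.5, 120.5]
tcp_rot: [3.141, -0.001, 3.031]
contact_force: [0.5, 0.1, -0.2]
grip_width: 39.6
finger_force: 0.0
```

```bash
python3 -c "
from h import *
plan((640.7,-122.7,90),-.11)"
```

```text
t 15.93 units now [-4.219 -1.39   1.213] after twist [-4.217 -1.392  1.218] twist -0.007
```

Call:
arm_command --gripper '[40,40,40,40,40]' --pt "-0.84 -0.28 0.2" --pt "-0.84 -0.28 0.2" --pt "-0.84 -0.28 0.3" --pt "-0.84 -0.28 0.3" --pt "-0.85 -0.27 0.2" --twist '[0,0,0,0,0]'

```text
time: 16.55
tool_pos: [640.4, -122.6, 89.8]
tcp_rot: [3.141, -0.002, 3.032]
contact_force: [-0.2, -0.0, -0.0]
grip_width: 39.8
finger_force: 0.0
```

```bash
python3 -c "
from h import *
plan((640.7,-122.7,18),-.11)
cv2.imwrite('pics/side4.png',capture('side')[:,:,::-1])
a=cv2.imread('pics/side4.png');cv2.imwrite('pics/s5.png',cv2.resize(a[130:280,260:420],None,fx=4,fy=4,interpolation=2))
"
```

```text
t 16.55 units now [-0.02  -0.005  2.872] after twist [-0.014 -0.004  2.872] twist 0.002
```

View pics/s5.png

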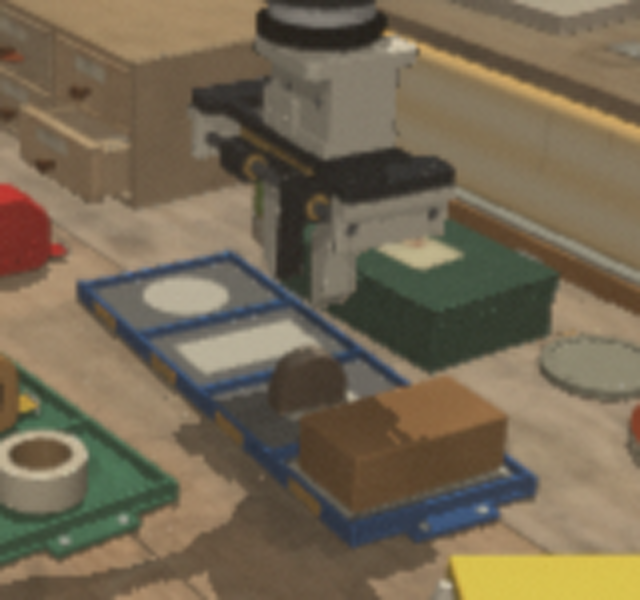

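The fingers sit straight above the scraper (tips about (312,290), scraper top about (310,350)). I'll descend and grip.

Call:
arm_command --gripper '[40,40,40,40,40]' --pt "-0.01 0 0.7" --pt "0 0 0.7" --pt "0 0 0.7" --pt "0 0 0.5" --pt "0 0 0.25" --twist '[0,0,0,0,0]'

```text
time: 17.23
tool_pos: [640.0, -122.2, 18.8]
tcp_rot: [3.141, -0.001, 3.032]
contact_force: [-0.2, -0.5, -0.3]
grip_width: 40.2
finger_force: 0.0
```

Call:
arm_command --gripper '[14,14,14,14,14]' --pt "0 0 0" --pt "0 0 0" --pt "0 0 0" --pt "0 0 0" --pt "0 0 0" --twist '[0,0,0,0,0]'

```text
time: 17.85
tool_pos: [641.0, -122.6, 20.7]
tcp_rot: [-3.141, 0.001, 3.032]
contact_force: [0.1, 0.4, 3.8]
grip_width: 17.6
finger_force: 30.0
```

Call:
arm_command --gripper '[14,14,14,14,14]' --pt "0 0 -0.4" --pt "0 0 -0.8" --pt "0 0 -0.9" --pt "0 0 -0.9" --pt "0 0 -0.9" --twist '[0,0,0,0,0]'

```text
time: 18.48
tool_pos: [640.3, -122.3, 118.5]
tcp_rot: [3.141, -0.0, 3.032]
contact_force: [0.8, -0.1, -1.1]
grip_width: 18.0
finger_force: 30.0
```

```bash
python3 -c "
from h import *
plan((441.7,58.4,110),.0427)"
```

```text
t 18.48 units now [8.687 6.316 0.343] after twist [7.627 7.562 0.339] twist -1.747
```

Call:
arm_command --gripper '[14,14,14,14,14]' --pt "0.82 0.69 0" --pt "0.82 0.69 0" --pt "0.82 0.69 0" --pt "0.82 0.69 0" --pt "0.82 0.69 0" --twist '[-0.35,-0.35,-0.35,-0.35,-0.35]'

```text
time: 19.1
tool_pos: [541.6, -30.7, 117.8]
tcp_rot: [3.141, -0.0, -3.097]
contact_force: [-0.3, 0.2, -0.7]
grip_width: 17.7
finger_force: 30.0
```

```bash
python3 -c "
from h import *
plan((441.7,58.4,80),.0427)"
```

```text
t 19.1 units now [3.834 3.738 1.512] after twist [3.84  3.733 1.512] twist 0.016
```

Call:
arm_command --gripper '[14,14,14,14,14]' --pt "0.77 0.75 0.1" --pt "0.77 0.75 0.2" --pt "0.77 0.75 0.3" --pt "0.77 0.75 0.4" --pt "0.76 0.74 0.5" --twist '[0,0,0,0,0]'

```text
time: 19.73
tool_pos: [442.0, 58.5, 80.2]
tcp_rot: [3.142, 0.001, -3.099]
contact_force: [0.1, 0.2, -1.5]
grip_width: 17.9
finger_force: 30.0
```

```bash
python3 -c "
from h import *
plan((441.7,58.4,18),.0427)"
```

```text
t 19.73 units now [ 1.200e-02 -2.000e-03  2.489e+00] after twist [ 1.000e-02 -2.000e-03  2.489e+00] twist 0.003
```

Call:
arm_command --gripper '[14,14,14,14,14]' --pt "0.03 0 0.7" --pt "0 0 0.7" --pt "0 0 0.6" --pt "0 0 0.35" --pt "0 0 0.13" --twist '[0,0,0,0,0]'

```text
time: 20.35
tool_pos: [441.7, 57.9, 17.8]
tcp_rot: [3.141, -0.0, -3.099]
contact_force: [0.2, 0.0, -0.3]
grip_width: 17.8
finger_force: 30.0
```

Call:
arm_command --gripper '[14,25,38,38,38]' --pt "0 0 0" --pt "0 0 0" --pt "0 0 0" --pt "0 0 0" --pt "0 0 0" --twist '[0,0,0,0,0]'

```text
time: 20.98
tool_pos: [441.8, 57.9, 18.0]
tcp_rot: [3.142, 0.0, -3.099]
contact_force: [-0.2, 0.6, -0.0]
grip_width: 37.9
finger_force: 0.0
```

Call:
arm_command --gripper '[38,38,38,55,72]' --pt "0 0 -0.8" --pt "0 0 -0.9" --pt "0 0 -0.9" --pt "0 0 -0.9" --pt "0 0 -0.7" --twist '[0,0,0,0,0]'

```text
time: 21.6
tool_pos: [441.8, 57.9, 123.9]
tcp_rot: [3.142, 0.001, -3.099]
contact_force: [0.5, -0.1, -0.4]
grip_width: 53.7
finger_force: 0.0
```

```bash
python3 -c "
from h import *
plan((641.8,-219.8,110),-.08)"
```

```text
t 21.6 units now [ -7.513 -11.44    0.562] after twist [ -8.861 -10.432   0.556] twist 1.41
```

Call:
arm_command --gripper '[72,72,72,72,72]' --pt "-0.55 -0.73 0" --pt "-0.55 -0.73 0" --pt "-0.55 -0.73 0" --pt "-0.55 -0.73 0" --pt "-0.55 -0.73 0" --twist '[0.28,0.28,0.28,0.28,0.29]'

```text
time: 22.22
tool_pos: [510.6, -35.2, 122.7]
tcp_rot: [3.141, -0.001, 3.06]
contact_force: [0.2, 0.0, 0.1]
grip_width: 71.9
finger_force: 0.0
```

```bash
python3 -c "
from h import *
plan((641.8,-219.8,90),-.08)"
```

```text
t 22.23 units now [-5.835 -6.931  1.302] after twist [-5.82  -6.942  1.306] twist -0.023
```

Call:
arm_command --gripper '[72,72,72,72,72]' --pt "-0.58 -0.69 0" --pt "-0.58 -0.69 0" --pt "-0.58 -0.69 0" --pt "-0.58 -0.69 0" --pt "-0.58 -0.69 0" --twist '[0,0,0,0,0]'

```text
time: 22.85
tool_pos: [575.8, -127.0, 122.6]
tcp_rot: [3.141, -0.0, 3.06]
contact_force: [0.0, 0.0, 0.9]
grip_width: 71.8
finger_force: 0.0
```

Call:
arm_command --gripper '[72,72,72,72,72]' --pt "-0.59 -0.7 0.2" --pt "-0.59 -0.7 0.2" --pt "-0.59 -0.7 0.3" --pt "-0.58 -0.69 0.3" --pt "-0.58 -0.69 0.3" --twist '[0,0,0,0,0]'

```text
time: 23.48
tool_pos: [641.7, -219.6, 89.7]
tcp_rot: [3.141, -0.001, 3.06]
contact_force: [0.1, 0.2, 0.0]
grip_width: 72.5
finger_force: 0.0
```

```bash
python3 -c "
from h import *
plan((641.8,-219.8,19),-.08)
"
```

```text
t 23.48 units now [-0.007 -0.007  2.827] after twist [-0.005 -0.006  2.827] twist -0.013
```

Call:
arm_command --gripper '[74,74,74,74,74]' --pt "0 0 0.7" --pt "0 0 0.6" --pt "0 0 0.6" --pt "0 0 0.55" --pt "0 0 0.35" --twist '[0,0,0,0,0]'

```text
time: 24.1
tool_pos: [641.0, -217.6, 19.4]
tcp_rot: [3.141, -0.001, 3.062]
contact_force: [0.1, -0.2, -0.2]
grip_width: 74.1
finger_force: 0.0
```

Call:
arm_command --gripper '[54,54,54,54,54]' --pt "0 0 0" --pt "0 0 0" --pt "0 0 0" --pt "0 0 0" --pt "0 0 0" --twist '[0,0,0,0,0]'

```text
time: 24.72
tool_pos: [641.5, -218.2, 20.9]
tcp_rot: [-3.141, 0.001, 3.062]
contact_force: [0.0, 0.4, 1.8]
grip_width: 59.6
finger_force: 29.9
```

Call:
arm_command --gripper '[54,54,54,54,54]' --pt "0 0 -0.4" --pt "0 0 -0.8" --pt "0 0 -0.9" --pt "0 0 -0.9" --pt "0 0 -0.9" --twist '[0,0,0,0,0]'

```text
time: 25.35
tool_pos: [641.6, -218.2, 120.5]
tcp_rot: [-3.141, 0.002, 3.062]
contact_force: [-0.8, -0.0, 0.3]
grip_width: 59.7
finger_force: 29.9
```

```bash
python3 -c "
from h import *
plan((437.9,148.3,110),.0427)"
```

```text
t 25.35 units now [ 9.296 13.963  0.395] after twist [ 7.517 14.995  0.42 ] twist -1.406
```

Call:
arm_command --gripper '[54,54,54,54,54]' --pt "0.5 0.95 0" --pt "0.5 0.95 0" --pt "0.5 0.95 0" --pt "0.5 0.95 0" --pt "0.5 0.95 0" --twist '[-0.28,-0.28,-0.28,-0.28,-0.29]'

```text
time: 25.98
tool_pos: [582.7, -96.9, 119.7]
tcp_rot: [-3.141, 0.002, -3.098]
contact_force: [0.6, -0.4, -0.8]
grip_width: 59.9
finger_force: 29.9
```

```bash
python3 -c "
from h import *
plan((437.9,148.3,80),.0427)"
```

```text
t 25.98 units now [ 5.358 10.052  1.57 ] after twist [ 5.367 10.045  1.588] twist 0.013
```

Call:
arm_command --gripper '[54,54,54,54,54]' --pt "0.53 0.98 0" --pt "0.53 0.98 0" --pt "0.53 0.98 0" --pt "0.53 0.98 0" --pt "0.53 0.98 0" --twist '[0,0,0,0,0]'

```text
time: 26.6
tool_pos: [511.2, 22.7, 119.6]
tcp_rot: [-3.141, 0.002, -3.099]
contact_force: [-0.0, 0.3, -0.4]
grip_width: 60.2
finger_force: 29.9
```

Call:
arm_command --gripper '[54,54,54,54,54]' --pt "0.54 0.98 0" --pt "0.54 0.98 0" --pt "0.54 0.98 0.2" --pt "0.54 0.98 0.3" --pt "0.54 0.98 0.3" --twist '[0,0,0,0,0]'

```text
time: 27.22
tool_pos: [438.7, 142.4, 99.4]
tcp_rot: [3.141, 0.003, -3.099]
contact_force: [0.0, 0.8, -0.7]
grip_width: 59.8
finger_force: 29.9
```

```bash
python3 -c "
from h import *
plan((437.9,148.3,18.5),.0427)"
```

```text
t 27.23 units now [0.031 0.237 3.234] after twist [0.022 0.238 3.234] twist 0.003
```

Call:
arm_command --gripper '[54,54,54,54,54]' --pt "0.02 0.24 0.5" --pt "0 0 0.6" --pt "0 0 0.5" --pt "0 0 0.4" --pt "0 0 0.2" --twist '[0,0,0,0,0]'

```text
time: 27.85
tool_pos: [437.8, 147.2, 42.4]
tcp_rot: [-3.142, -0.0, -3.099]
contact_force: [-0.3, -0.1, -0.3]
grip_width: 59.8
finger_force: 29.9
```

```bash
python3 -c "
from h import *
plan((437.9,148.3,18.5),.0427)"
```

```text
t 27.85 units now [-0.007  0.044  0.957] after twist [-0.007  0.044  0.957] twist -0.002
```

Call:
arm_command --gripper '[54,54,54,54,54]' --pt "0 0.04 0.4" --pt "0 0 0.3" --pt "0 0 0.2" --pt "0 0 0.06" --pt "0 0 0" --twist '[0,0,0,0,0]'

```text
time: 28.48
tool_pos: [437.7, 148.5, 19.0]
tcp_rot: [3.142, 0.0, -3.099]
contact_force: [0.6, -0.7, -1.5]
grip_width: 60.0
finger_force: 29.9
```

Call:
arm_command --gripper '[54,65,74,74,74]' --pt "0 0 0" --pt "0 0 0" --pt "0 0 0" --pt "0 0 0" --pt "0 0 0" --twist '[0,0,0,0,0]'

```text
time: 29.1
tool_pos: [437.7, 148.5, 19.0]
tcp_rot: [3.141, 0.0, -3.099]
contact_force: [-0.6, 0.4, 0.9]
grip_width: 74.0
finger_force: 0.0
```

Call:
arm_command --gripper '[74,74,74,74,74]' --pt "0 0 -0.8" --pt "0 0 -0.9" --pt "0 0 -0.9" --pt "0 0 -0.9" --pt "0 0 -0.9" --twist '[0,0,0,0,0]'

```text
time: 29.72
tool_pos: [437.5, 148.5, 129.7]
tcp_rot: [3.142, -0.0, -3.099]
contact_force: [0.5, 0.4, -0.5]
grip_width: 73.8
finger_force: 0.0
```

Call:
arm_command --gripper '[74,74,74,74,74]' --pt "0 0.4 -0.9" --pt "0 0.7 -0.9" --pt "0 0.9 -0.9" --pt "0 1 -0.9" --pt "0 1 -0.5" --twist '[0,0,0,0,0]'

```text
time: 30.35
tool_pos: [433.5, 249.2, 232.7]
tcp_rot: [3.141, 0.002, -3.099]
contact_force: [0.5, -0.3, -0.4]
grip_width: 74.1
finger_force: 0.0
```

Call:
arm_command --gripper '[74,74,74,74,74]' --pt "0.6 1 0" --pt "0.6 1 0" --pt "0.6 1 0" --pt "0.6 1 0" --pt "0.6 1 0" --twist '[0,0,0,0,0]'

```text
time: 30.98
tool_pos: [352.3, 370.7, 231.4]
tcp_rot: [-3.142, -0.0, -3.099]
contact_force: [0.1, -0.2, 0.1]
grip_width: 74.1
finger_force: 0.0
```

Call:
arm_command --gripper '[74,74,74,74,74]' --pt "0.9 0.9 0" --pt "0.9 0.9 0" --pt "0.9 0.9 0" --pt "0.9 0.9 0" --pt "0.9 0.9 0" --twist '[0,0,0,0,0]'

```text
time: 31.6
tool_pos: [234.9, 478.1, 231.4]
tcp_rot: [-3.141, -0.0, -3.099]
contact_force: [0.3, -0.1, -1.1]
grip_width: 74.2
finger_force: 0.0
```

```bash
python3 -c "
from h import *
cv2.imwrite('pics/top5.png',capture('top')[:,:,::-1])
a=cv2.imread('pics/top5.png');cv2.imwrite('pics/t5.png',cv2.resize(a[205:270,195:335],None,fx=5.6,fy=5.6,interpolation=2))
"
```

```text
(no output)
```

View pics/t5.png

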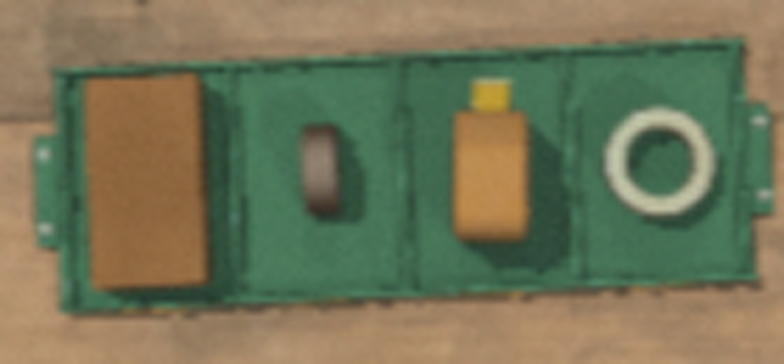

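The green rack reads cork, scraper, measure, tape from left to right, with tops at (147,181), (322,170), (491,177) and (660,161). I'll compare those with the bay centres.

Run:
```python
from h import *
np.set_printoptions(precision=1,suppress=True)
og=np.array([195,205]);m,a,e,Rm=rackfit([(55,70),(743,40),(757,284),(65,312)],og)
g=lambda p,z:Rm.T@(w((np.array(p)+.5)/5.6-.5+og,z)[:2]-m)
for n,p,z in(("cork",(146.5,181.5),44),("scr",(322,170),44),("meas case",(491,177),68),("tape",(660,161),30)):print(n,g(p,z))
print("cup/bottle shift:");A=cv2.imread('pics/top0.png');B=cv2.imread('pics/top5.png')
for s in(np.s_[190:240,115:170],np.s_[205:235,395:435],np.s_[165:205,195:225]):print(cv2.absdiff(A[s],B[s]).mean())
```

```text
cork [  1.1 134.2]
scr [ 3.1 42.7]
meas case [ -5.7 -44.9]
tape [   1.1 -134.7]
cup/bottle shift:
1.616
1.6008333333333333
1.8994444444444445
```

```bash
python3 -c "
from plant import *
print(close_job())"
```

```text
the job is handed in; nothing more can be done
None
```

The job is handed in: the green rack now reads cork, scraper, measure, tape from left to right, each upright and within about 4–5 mm of its bay's middle by the top camera; the mats, cup and bottle were left in place, and the work took about 32 s.

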